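# Set the cake-portioning turntable back one notch

## Task

The cake-portioning turntable has been indexed one notch too far. Touching it lightly with a fingertip, lift the orange ratchet pawl by its brass crossbar until it tips over and rests open, push the red peg to turn the wheel one notch backward (clockwise seen from above), then tip the pawl forward again so that it drops fully into the notch. Do not grip or lift anything, leave the tin sitting in the middle of the wheel, and do not disturb the other things on the bench.

Things in the scene. Friction and masses are not known exactly. Their poses are not given: they have to be found in the camera images.
- turntable: The turntable's fixed foot; origin on the wheel's vertical axis at bench height, z up. The pawl's bracket (two grey cheeks, 92 mm tall) stands on its +y side, 165 mm from the axis. The wheel is a white disc, 282 mm diameter, top 60 mm above the bench, with 12 metal saw teeth (12 mm high, at radius 118 to 140 mm), one every 30 degrees.
- wheel (a joint): Angle of the ratchet wheel, rad: 0 (within 0.05) at the start; it grows as the wheel turns backward, clockwise seen from above, and one notch is 0.524. The wheel turns with slight friction (about 2 N at the peg) and stays where it is left. With the pawl down, its nose stops the wheel turning backward. The nose drops fully in only within 0.07 of a notch's middle (0, 0.524).
- peg_top (a point): Centre of the top of the red peg on the wheel: upright, 14 mm diameter, 40 mm tall, its foot on the wheel (top 100 mm above the bench), 100 mm from the wheel's axis. At wheel angle 0 it stands at 45 degrees clockwise of the turntable's +x axis (at about +71, -71 mm in its frame).
- pawl (a joint): Angle of the orange pawl about its level pivot, rad: 0 with the nose down at the bottom of a notch, 1.1 at its open stop, clear of the teeth. Lifting it swings the nose up and the crossbar up and outward, away from the wheel's axis. The heavy crossbar makes it tip by its own weight: past about 0.7 it falls open, below that it falls shut; about 1 N at the crossbar moves it.
- bar_mid (a point): Middle of the pawl's brass crossbar: a level round bar, 14 mm diameter, 64 mm long over all, parallel to the turntable's x axis, 75 mm from the pawl's pivot. With the pawl down it is at 122 mm along the turntable's +y axis and 147 mm above the bench; at the top of its swing 160 mm above the bench, right over the pivot; fully open, 201 mm along +y and 151 mm above the bench.
- pawl_pivot (a point): Middle of the pawl's pivot, at 165 mm along the turntable's +y axis, 85 mm above the bench; its axis is the turntable's x direction. A 10 mm orange stem runs from here to the middle of the crossbar. As the pawl is lifted its nose rises to at most 128 mm above the bench, on the wheel's side of the pivot: keep the finger above that.
- tin: Small round steel cake tin, 100 mm diameter, 38 mm tall, standing loose near the middle of the wheel and turning with it; origin at the centre of its underside.
- butter1: Pale wrapped block of butter, 115 x 60 x 35 mm, loose; origin at the centre of its underside.
- butter2: Yellow wrapped block of butter, 115 x 60 x 35 mm, loose; origin at the centre of its underside.
- cup: White cup, 70 mm diameter, 70 mm tall, loose; origin at the centre of its underside.
- nozzle: Steel piping nozzle, a cone 40 mm wide and 45 mm tall, loose; origin at the centre of its underside.
- tub: Clear tub with a green lid, 158 x 118 x 72 mm, loose; origin at the centre of its underside.
- jar: Amber jar with a brass lid, 72 mm diameter, 110 mm tall, loose; origin at the centre of its underside.
- scraper: Bench scraper lying flat, steel blade and dark wooden grip, 83 x 150 x 20 mm, loose; origin at its underside.
Things that resemble listed ones, but are neither listed nor needed, are in the scene too. Leave any pink or turquoise look-alike of the tin alone.

How it is judged:
By the outcome, as a careful person would: the job done as asked, in the order asked, and still so for the second after the job is handed in, with the robot touching nothing.
It also fails if it takes over 58 s, if anything falls off the work surface, if the arm or the gripper's body presses on something with over 40 N, if the wrist force passes 120 N, or if a joint passes its speed limit or range.

## Robot

A 7-joint arm with a two-finger parallel gripper is mounted at the origin on the work surface. World frame = base frame: x ahead of the robot, y to its left, z up, the work surface at z = 0. Lengths are in m, angles in rad, forces in N, time in s.
With the tool pointing down it reaches from about 0.425 to 0.975 m from the base axis. Payload 16.7 kg.
Tool frame: the origin (TCP) lies on the centre line of the jaws, within the pads' length; the fingertips stand 8 mm ahead of it and the grasp point (between the pads) lies 11 mm behind it; z points along the fingers, x is the direction in which the jaws open and shut, and the axes are right-handed (so a half turn about z gives the same grasp; the last joint's range is limited). The gripper opens to 85 mm and grips with 20 to 120 N. Pads are 22 mm wide; open, the fingers measure 114 mm over their backs; the gripper's body (76 mm by 85 mm) begins 54 mm behind the grasp point. The pads swing forward as they close: fully open they stand 13 mm farther back than shut.
Start: joints at [-1.359, 0.426, 0.074, 1.606, -0.034, 1.111, -0.067], TCP at [0.239, 0.631, 0.239] pointing down, gripper open.
Joint ranges: [-2.85, 2.85], [-0.5, 2.14], [-1.23, 1.37], [0.21, 2.46], [-1.02, 4.16], [0.16, 2.05], [-2.73, 2.73]. Speed limits (rad/s): [1.89, 1.89, 2.39, 2.39, 3.01, 3.01, 3.01].

## Interface

Orientations are given as a unit quaternion [x, y, z, w].
In Python, from plant import readout, cams, robot gives the robot as it stands.
- The arm moves only by the shell command python3 -m pendant 'ROWS' [FORCE]. ROWS is a JSON object of lists of equal length, an entry for each row: "delta_rot": the turn, a rotation vector about the tool's x, y, z in degrees, a list of three; "travel": the shift along the tool's x, y, z in mm, a list of three; "hand": the opening, from 0 (shut) to 1 (fully open). In form: {"delta_rot": [[rx, ry, rz], ...], "travel": [[tx, ty, tz], ...], "hand": [hand, ...]}. A call has 1 to 12 rows; each row is the pose to reach, as a shift and turn from the pose measured when the call began, along the tool's axes at that moment; what a row does not reach only later rows make up. A row lasts 1/8 s, in which the tool goes at most 62.5 mm and 10.7 degrees, less where a joint would pass 70% of its speed; a pose out of reach is approached as far as the arm can. A call with a gripper value outside its range is refused whole. The fingers move at their own pace and stop on an object; FORCE is the grip in N (left out, the last holds). Time passes only in rows, so rows that repeat a pose let the fingers close. It gives the time, the measured TCP pose, the force and the opening at its end, in the units of the state.
- readout.sense(): the state, without advancing time (a new reading comes with each control period).
- cams.camera(name): name is "scene" or "top"; returns a dict with "frame" (480x640x3 uint8, red, green, blue), "fx", "fy", "cx", "cy" (pixels), "R" (3x3) and "t" (3): a world point X has camera coordinates R X + t. Camera axes: x right, y down, z forward; pixel columns grow to the right and rows downward; lengths in m; the calibration is good to about 2 mm. A picture is of the moment at which its call begins. There is no depth.
- robot.close_job(): hands the job in, once; it reports no verdict.
The state is a dict: "t": time; "q": joint angles; "qvel": joint speeds; "tau": joint torques, N m; "tool_pos": TCP position; "ee_rot": TCP orientation; "contact_force": force on the tool from outside, world axes, zero at the start; "torque": the same for the moment, N m; "opening": opening from 0.0 (shut) to 1.0 (fully open).
Only numpy, scipy, OpenCV 4.12 (cv2) and the standard library are available. Lean on these libraries where they do the work, as an engineer would, in place of code of your own. Each camera call takes 0.05 s, during which the arm holds its last target.

## Working session

There is one attempt and no reset: what is moved stays moved. The work goes in short steps, Python scripts to look and compute and a shell command to move; the robot and the scene stay as the last step left them, time stands still between calls to the robot, and variables do not carry over. Pictures are saved under pics/ and viewed, and the job is handed in when it is done.

```bash
mkdir -p pics; ls; python3 - <<'E'
from plant import readout,cams
import cv2,numpy as np
print(readout.sense())
for n in("scene","top"):
    c=cams.camera(n); cv2.imwrite(f"pics/{n}0.png",c["frame"][:,:,::-1])
    print(n,c["fx"],c["fy"],c["cx"],c["cy"],np.round(c["R"],4).tolist(),np.round(c["t"],4).tolist(), (-np.array(c["R"]).T@c["t"]).round(3))
E
```

```text
pics
{'t': 0.0, 'q': array([-1.35850895,  0.4267552 ,  0.07381546,  1.60662646, -0.03412868,
        1.11080709, -0.06709143]), 'qvel': array([ 0.00052733,  0.00025309,  0.00037443, -0.00187301,  0.00020175,
        0.00167214, -0.00033927]), 'tau': array([-2.95854727e-03, -9.49838376e+01,  3.75954509e+00, -4.63561749e+01,
        1.90884346e-02,  9.81111458e-03,  4.85545138e-05]), 'tool_pos': array([0.23876667, 0.6309182 , 0.23858547]), 'ee_rot': array([ 8.22784836e-01,  5.68352589e-01, -5.32690308e-04,  4.04794944e-04]), 'contact_force': array([ 0.29480168,  0.05095723, -0.67174419]), 'torque': array([ 0.0345463 , -0.02363009,  0.02768739]), 'opening': 1.000504979161162}
scene 499.08930578505345 499.08930578505345 325.43064316066585 236.0138953446034 [[0.0704, 0.9975, -0.0048], [0.823, -0.0608, -0.5648], [-0.5637, 0.0358, -0.8252]] [-0.0422, -0.4397, 1.5738] [ 1.252 -0.041  1.05 ]
top 507.24053482601977 507.24053482601977 316.6640849118048 235.66147649555003 [[-0.025, -0.9996, 0.0127], [-0.9809, 0.022, -0.1935], [0.1931, -0.0173, -0.981]] [-0.0008, 0.6388, 1.3645] [0.363 0.009 1.462]
```

View pics/scene0.png

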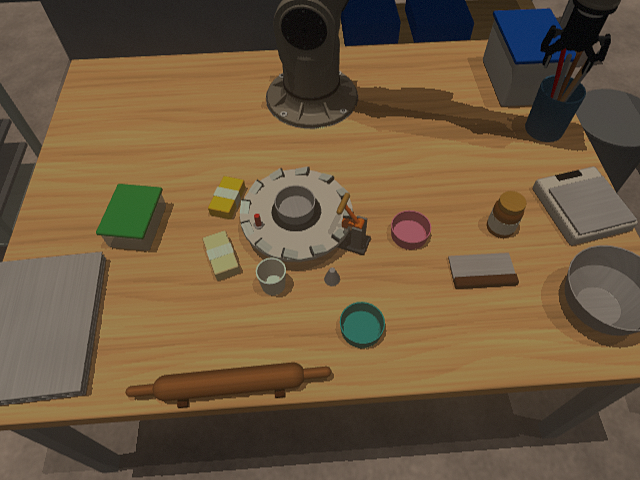

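View pics/top0.png

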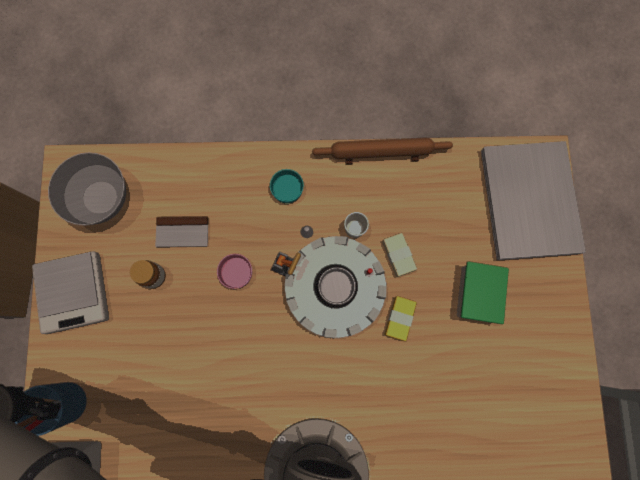

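The scene view shows the wheel around (297,215), the pawl at (350,215) and the red peg at (257,220). The top view shows the wheel at (336,287), the pawl at (285,263) and the peg at (369,271). I'll enlarge both.

```bash
python3 - <<'E'
import cv2
a=cv2.imread("pics/top0.png")[215:345,255:425]; cv2.imwrite("pics/tc.png",cv2.resize(a,None,fx=4.6,fy=4.6,interpolation=3))
a=cv2.imread("pics/scene0.png")[150:300,200:400]; cv2.imwrite("pics/sc.png",cv2.resize(a,None,fx=4,fy=4,interpolation=3))
E
```

```text
(no output)
```

View pics/tc.png

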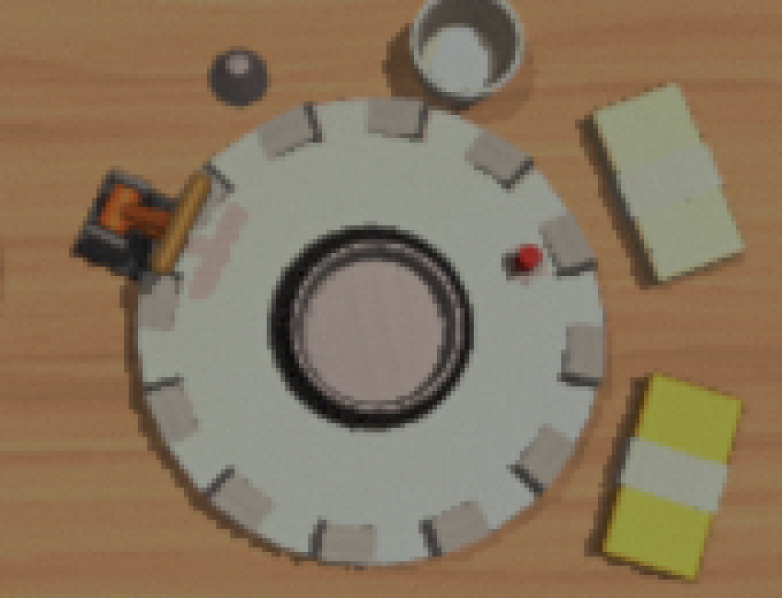

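View pics/sc.png

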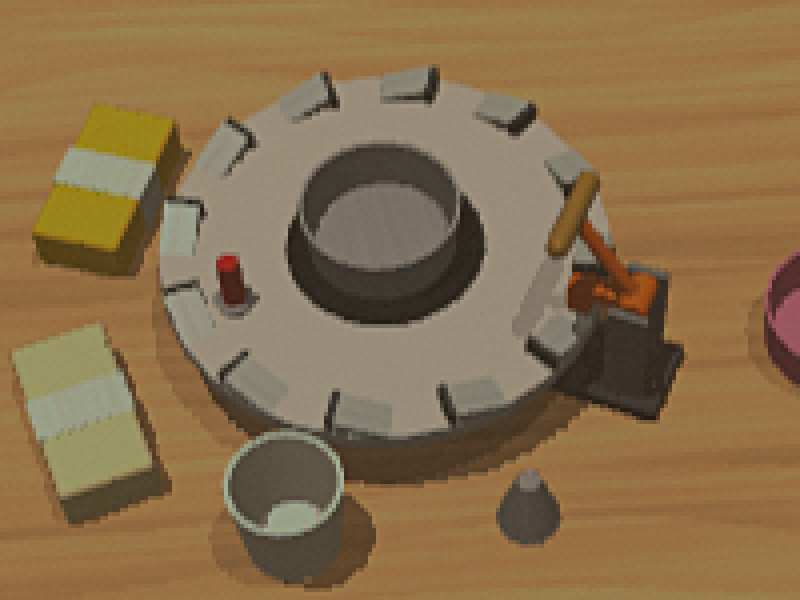

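```bash
cat > h.py <<'E'
from plant import readout,cams
import numpy as np,cv2
from scipy.optimize import least_squares
from scipy.spatial.transform import Rotation as Ro
def proj(c,X):
    p=np.array(c["R"])@np.asarray(X,float)+c["t"]; return np.array([c["fx"]*p[0]/p[2]+c["cx"],c["fy"]*p[1]/p[2]+c["cy"]])
def ray(c,u,v,z):
    R=np.array(c["R"]); o=-R.T@c["t"]; d=R.T@np.array([(u-c["cx"])/c["fx"],(v-c["cy"])/c["fy"],1]); return o+d*(z-o[2])/d[2]
E
python3 - <<'E'
from h import *
T=cams.camera("top");S=cams.camera("scene")
t=lambda x,y:np.array([255+x/4.6,215+y/4.6])-.4
s=lambda x,y:np.array([200+x/4,150+y/4])-.4
def W(p,l): 
    c,s_=np.cos(p[2]),np.sin(p[2]); return [p[0]+c*l[0]-s_*l[1],p[1]+s_*l[0]+c*l[1],l[2]]
def peg(a): return [.1*np.cos(-np.pi/4-a),.1*np.sin(-np.pi/4-a),.1]
obs=[(T,t(203,178),'e1'),(T,t(163,265),'e2'),(T,t(530,255),'p'),(T,t(368,330),'c'),(S,s(590,178),'e2'),(S,s(560,248),'e1'),(S,s(229,262),'p')]
# local x direction sense: tested both
best=None
for y0 in np.arange(-3,3.2,.5):
  def f(p):
    r=[]
    for c,o,k in obs:
        l={'e1':[.030,.122,.147],'e2':[-.030,.122,.147],'p':peg(p[3]),'c':[0,0,.06]}[k]
        r.append(proj(c,W(p,l))-o)
    return np.ravel(r)
  g=least_squares(f,[.4,0,y0,0])
  if best is None or g.cost<best.cost:best=g;
p=best.x;print(p.round(4),best.cost,best.fun.reshape(-1,2).round(1).tolist())
for n,l in dict(bar=[0,.122,.147],piv=[0,.165,.085],open=[0,.201,.151],peg=peg(p[3]),peg1=peg(.524)).items(): print(n,np.round(W(p,l),3))
print(ray(T,*t(368,330),.06), ray(T,*t(371,330),.098))
print(Ro.from_quat(readout.sense()['ee_rot']).as_matrix().round(3))
E
```

```text
[ 0.4958 -0.064  -0.4477 -6.3168] 5.160034052336568 [[0.3, 0.1], [-0.6, 1.9], [0.2, 0.4], [0.7, -0.2], [1.0, 0.2], [-0.7, 1.9], [0.4, 0.4]]
bar [0.549 0.046 0.147]
piv [0.567 0.085 0.085]
open [0.583 0.117 0.151]
peg [ 0.532 -0.157  0.1  ]
peg1 [ 0.477 -0.162  0.1  ]
[ 0.49525011 -0.06199361  0.06      ] [ 0.49162667 -0.06183284  0.098     ]
[[ 0.354  0.935 -0.   ]
 [ 0.935 -0.354 -0.001]
 [-0.001  0.    -1.   ]]
```

Candidates in the top view:
- **Tin:** steel tin at (336,287) on the wheel. The pink one at (235,272) and the turquoise one at (287,186) are decoys.
- **Peg:** the only red peg is at (369,271).
- **Pawl:** the orange pawl is at (285,263), its brass bar at about (295,263). The jar's brass lid at (146,273) and the rolling pin are not it.

The close crops confirm these choices. The fit puts the turntable at (0.496,-0.064) with yaw -0.448 and wheel angle about -0.03, with residuals under 2 px. First I'll move with the hand shut to above turntable-frame (0, 70 mm).

```bash
python3 -m pendant '{"delta_rot":[[0,0,0],[0,0,1],[0,0,2],[0,0,3],[0,0,4],[0,0,4.9],[0,0,4.9],[0,0,4.9],[0,0,4.9],[0,0,4.9],[0,0,4.9],[0,0,4.9]],"travel":[[-30,30,0],[-70,70,0],[-112,113,0],[-154,155,0],[-196,197,0],[-238,239,0],[-280,282,0],[-322,324,0],[-364,366,0],[-406,408,0],[-448,450,0],[-489,492,0]],"hand":[0,0,0,0,0,0,0,0,0,0,0,0]}'
```

```text
t: 1.7
tool_pos: [0.5264, -0.0022, 0.2395]
ee_rot: [0.846, 0.533, 0.0, 0.0]
contact_force: [1.1, 0.7, -0.2]
opening: 0.002
```

```bash
python3 -m pendant '{"delta_rot":[[0,0,0],[0,0,0],[0,0,0],[0,0,0],[0,0,0]],"travel":[[0,0,30],[0,0,60],[0,0,85],[0,0,97],[0,0,97]],"hand":[0,0,0,0,0]}'
python3 - <<'E'
from h import *
for n,(a,b,w,h) in dict(top=(255,200,170,130),scene=(200,100,200,180)).items():
    f=cams.camera(n)["frame"][b:b+h,a:a+w,::-1]; cv2.imwrite(f"pics/{n}1.png",cv2.resize(f,None,fx=3.3,fy=3.3,interpolation=3))
E
```

```text
t: 2.33
tool_pos: [0.5262, -0.0023, 0.1422]
ee_rot: [0.846, 0.533, -0.0, 0.0]
contact_force: [0.8, -0.4, -0.1]
opening: 0.002
```

View pics/scene1.png

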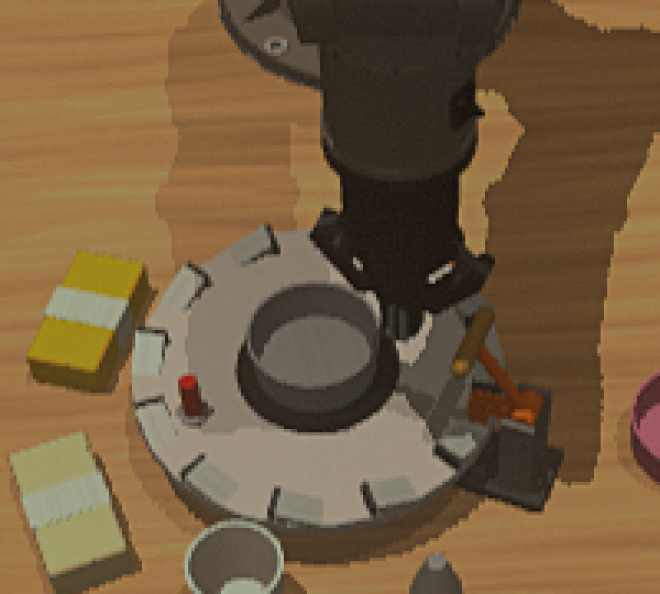

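View pics/top1.png

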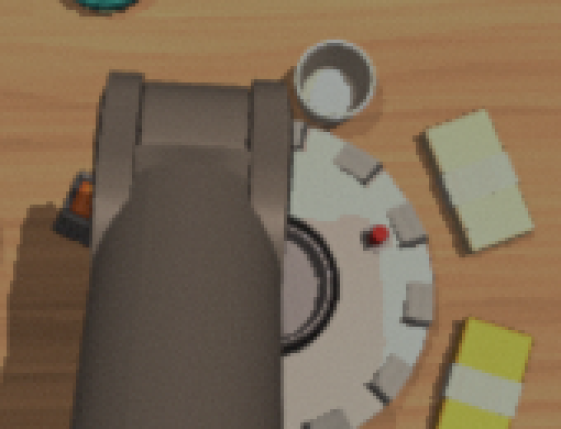

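```bash
python3 -m pendant '{"delta_rot":[[0,0,0],[0,0,0],[0,0,0],[0,0,0],[0,0,0],[0,0,0],[0,0,0],[0,0,0]],"travel":[[10,0,0],[17,0,0],[24,0,0],[31,0,0],[38,0,0],[45,0,0],[52,0,0],[58,0,0]],"hand":[0,0,0,0,0,0,0,0]}'
python3 - <<'E'
from h import *
for n,(a,b,w,h) in dict(scene=(260,130,180,140)).items():
    f=cams.camera(n)["frame"][b:b+h,a:a+w,::-1]; cv2.imwrite(f"pics/{n}2.png",cv2.resize(f,None,fx=4,fy=4,interpolation=3))
E
```

```text
t: 3.42
tool_pos: [0.5522, 0.0505, 0.1433]
ee_rot: [0.846, 0.533, 0.0, 0.0]
contact_force: [-0.5, 0.5, 0.7]
opening: -0.001
```

View pics/scene2.png

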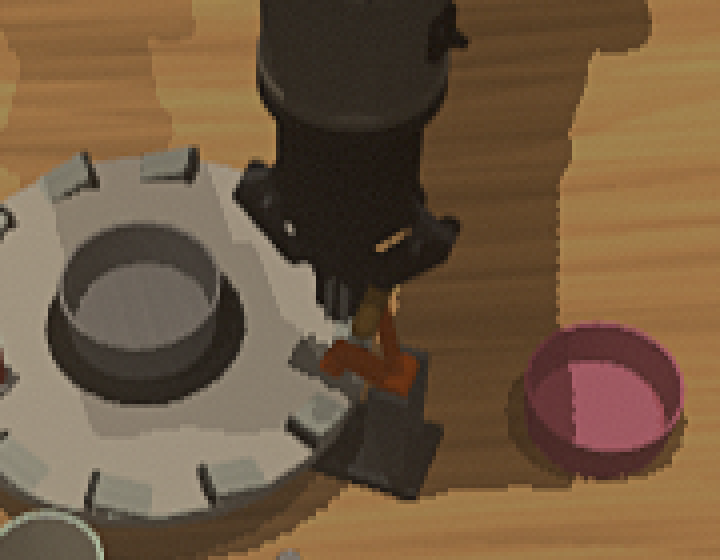

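The bar at crop (368,313) is being pushed ahead of the fingertip, and the nose at (345,358) has risen. I'll continue past the tipping point.

```bash
python3 -m pendant '{"delta_rot":[[0,0,0],[0,0,0],[0,0,0],[0,0,0],[0,0,0],[0,0,0],[0,0,0]],"travel":[[6,0,0],[11,0,0],[16,0,0],[21,0,0],[26,0,0],[30,0,0],[30,0,0]],"hand":[0,0,0,0,0,0,0]}'
python3 - <<'E'
from h import *
for n,(a,b,w,h) in dict(scene=(260,130,180,140)).items():
    f=cams.camera(n)["frame"][b:b+h,a:a+w,::-1]; cv2.imwrite(f"pics/{n}3.png",cv2.resize(f,None,fx=4,fy=4,interpolation=3))
E
```

```text
t: 4.35
tool_pos: [0.5655, 0.0787, 0.1433]
ee_rot: [0.846, 0.533, 0.001, 0.0]
contact_force: [1.1, -0.3, -0.0]
opening: -0.003
```

View pics/scene3.png

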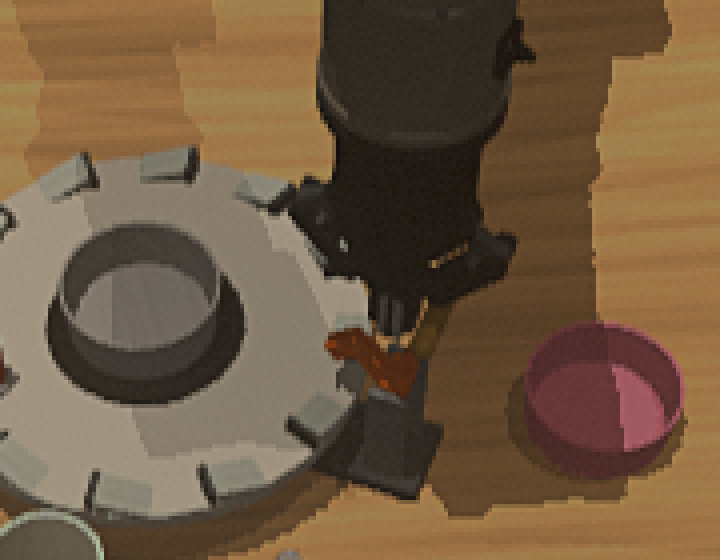

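The bar has fallen away from the finger to the outside, now at crop (430,330), so the pawl is open. I'll retreat upward and go to the starting side of the peg, turning the tool -31° so its pad side faces the push direction.

```bash
python3 -m pendant '{"delta_rot":[[0,0,0],[0,0,0],[0,0,0],[0,0,0],[0,0,-6],[0,0,-12],[0,0,-18],[0,0,-24],[0,0,-31],[0,0,-31]],"travel":[[-12,0,0],[-24,0,0],[-24,0,-30],[-30,3,-57],[-70,25,-57],[-110,48,-57],[-150,70,-57],[-190,92,-57],[-211,103,-57],[-211,103,-57]],"hand":[0,0,0,0,0,0,0,0,0,0]}'
python3 - <<'E'
from h import *
for n,(a,b,w,h) in dict(scene=(200,130,200,150),top=(255,200,170,130)).items():
    f=cams.camera(n)["frame"][b:b+h,a:a+w,::-1]; cv2.imwrite(f"pics/{n}4.png",cv2.resize(f,None,fx=4,fy=4,interpolation=3))
s=readout.sense();print(s['q'].round(2),s['tool_pos'])
E
```

```text
t: 5.65
tool_pos: [0.5661, -0.1595, 0.2003]
ee_rot: [0.674, 0.739, 0.0, 0.001]
contact_force: [-0.2, 0.3, -0.1]
opening: -0.001
[-0.19  0.34  0.44  1.87 -0.18  0.97  1.99] [ 0.56665455 -0.15663497  0.20020814]
```

View pics/scene4.png

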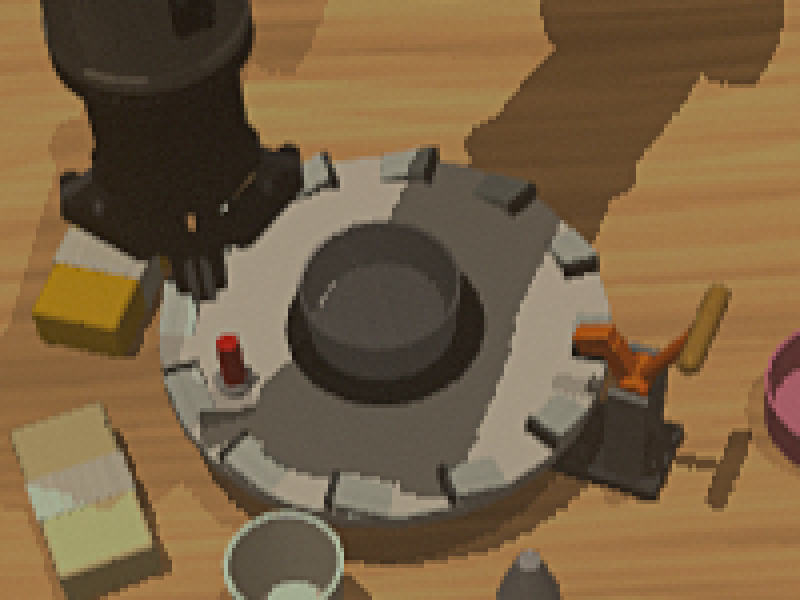

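View pics/top4.png

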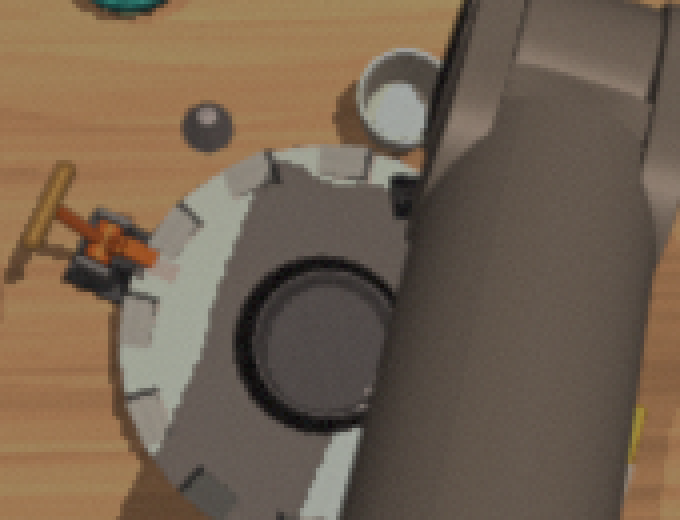

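The picture shows the pawl standing open, with the bar at crop (705,328) outside its bracket. The red peg is at (230,360) and the finger is on its clockwise-push side. I'll descend beside the peg.

```bash
python3 -m pendant '{"delta_rot":[[0,0,0],[0,0,0],[0,0,0],[0,0,0],[0,0,0]],"travel":[[0,0,40],[0,0,75],[0,0,100],[0,0,113],[0,0,113]],"hand":[0,0,0,0,0]}'
python3 - <<'E'
from h import *
for n,(a,b,w,h) in dict(scene=(200,130,200,150)).items():
    f=cams.camera(n)["frame"][b:b+h,a:a+w,::-1]; cv2.imwrite(f"pics/{n}5.png",cv2.resize(f,None,fx=4,fy=4,interpolation=3))
E
```

```text
t: 6.38
tool_pos: [0.5665, -0.156, 0.0869]
ee_rot: [0.674, 0.739, 0.0, -0.0]
contact_force: [0.5, 0.1, 0.9]
opening: 0.0
```

View pics/scene5.png

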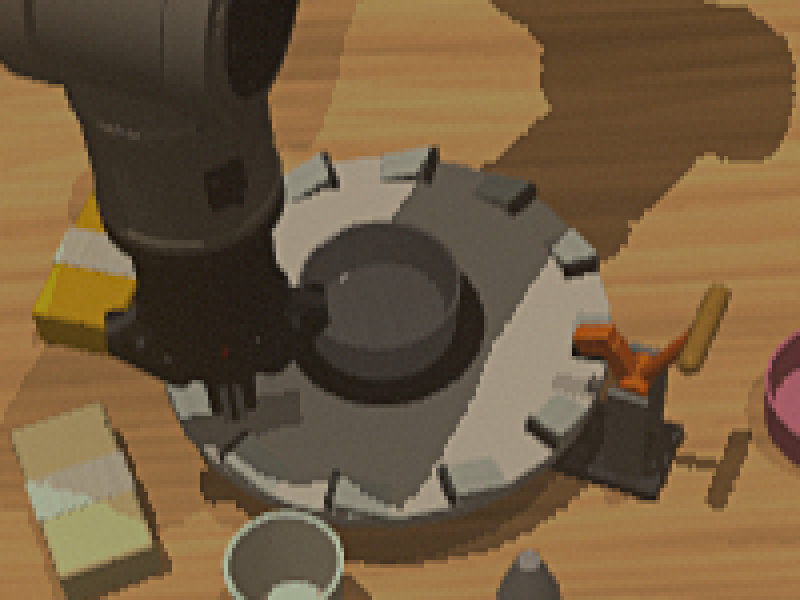

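Finger is down beside the peg, seen at crop (232,395) with a speck of red just behind it, and there is no contact. Now I'll push slowly along -tool y.

```bash
python3 -m pendant '{"delta_rot":[[0,0,0],[0,0,0],[0,0,0],[0,0,0],[0,0,0],[0,0,0],[0,0,0],[0,0,0],[0,0,0],[0,0,0],[0,0,0],[0,0,0]],"travel":[[0,-6,0],[0,-11,0],[0,-15,0],[0,-18,0],[0,-21,0],[0,-24,0],[0,-27,0],[0,-30,0],[0,-33,0],[0,-36,0],[0,-39,0],[0,-42,0]],"hand":[0,0,0,0,0,0,0,0,0,0,0,0]}'
python3 - <<'E'
from h import *
for n,(a,b,w,h) in dict(scene=(200,130,200,150)).items():
    f=cams.camera(n)["frame"][b:b+h,a:a+w,::-1]; cv2.imwrite(f"pics/{n}6.png",cv2.resize(f,None,fx=4,fy=4,interpolation=3))
E
```

```text
t: 7.92
tool_pos: [0.5249, -0.1602, 0.0876]
ee_rot: [0.674, 0.739, 0.001, 0.0]
contact_force: [1.9, -1.6, 0.1]
opening: 0.001
```

View pics/scene6.png

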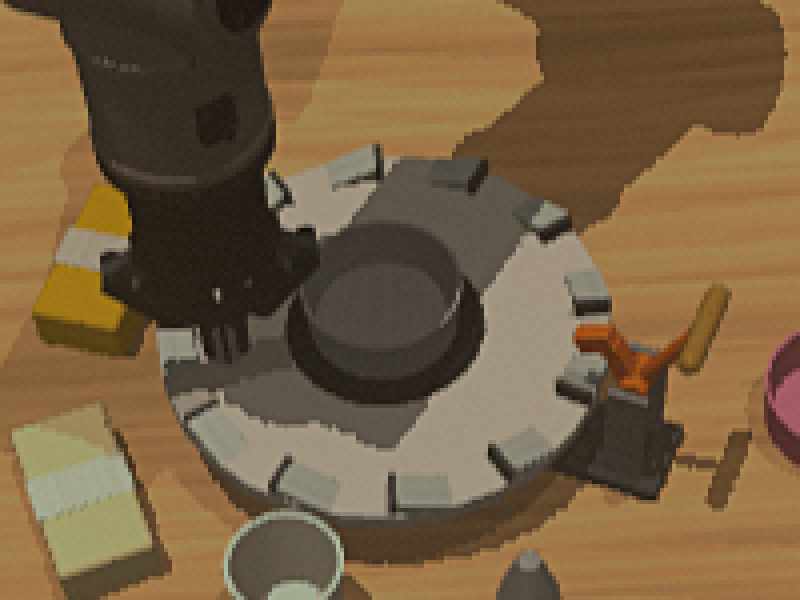

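The teeth have moved about half a notch clockwise, the force is about 2 N, and the tin is undisturbed. I'll continue.

```bash
python3 -m pendant '{"delta_rot":[[0,0,0],[0,0,0],[0,0,0],[0,0,0],[0,0,0],[0,0,0],[0,0,0],[0,0,0],[0,0,0],[0,0,0],[0,0,0]],"travel":[[0,-3,0],[0,-6,0],[0,-9,0],[0,-12,0],[0,-15,0],[0,-18,0],[0,-21,0],[0,-24,0],[0,-26,0],[0,-28,0],[0,-28,0]],"hand":[0,0,0,0,0,0,0,0,0,0,0]}'
python3 -m pendant '{"delta_rot":[[0,0,0],[0,0,0],[0,0,0],[0,0,0],[0,0,0],[0,0,0]],"travel":[[0,5,0],[0,20,0],[0,35,0],[0,35,-40],[0,35,-95],[0,35,-130]],"hand":[0,0,0,0,0,0]}'
python3 - <<'E'
from h import *
for n,(a,b,w,h) in dict(scene=(200,130,200,150),top=(255,200,170,130)).items():
    f=cams.camera(n)["frame"][:,:,::-1]; cv2.imwrite(f"pics/{n}7f.png",f);f=f[b:b+h,a:a+w]; cv2.imwrite(f"pics/{n}7.png",cv2.resize(f,None,fx=4,fy=4,interpolation=3))
E
```

```text
t: 9.35
tool_pos: [0.4962, -0.1629, 0.0875]
ee_rot: [0.674, 0.739, 0.0, 0.0]
contact_force: [0.4, 0.2, 0.1]
opening: 0.004
t: 10.1
tool_pos: [0.5325, -0.1599, 0.2199]
ee_rot: [0.674, 0.739, 0.001, 0.001]
contact_force: [1.0, 0.3, -0.8]
opening: 0.002
```

View pics/scene7.png

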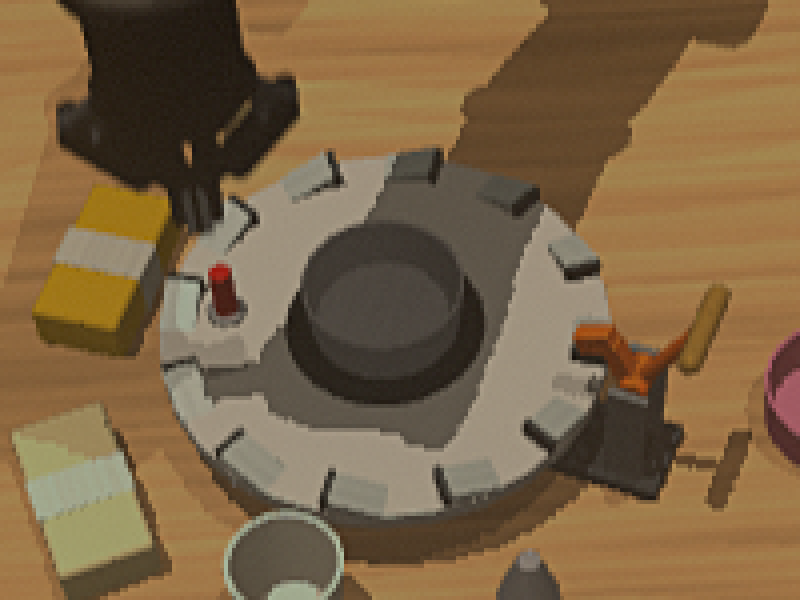

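View pics/top7.png

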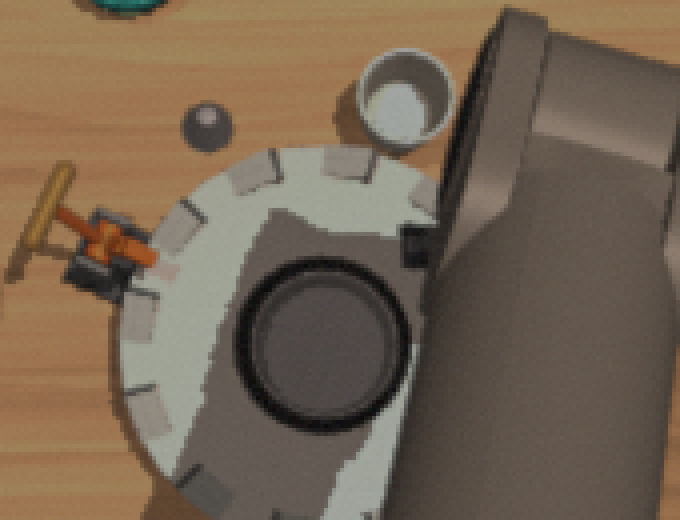

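```bash
python3 - <<'E'
from h import *
S=cams.camera("scene");T=cams.camera("top")
def pa(u,v):
    P=ray(S,u,v,.1)[:2]-[.4958,-.064]; a=np.arctan2(P[1],P[0])+.4477; return np.hypot(*P),-np.pi/4-a
# red centroid of peg top in start image & now
for n in("scene0","scene7f"):
    f=cv2.imread(f"pics/{n}.png"); b,g,r=[f[:,:,i].astype(int) for i in range(3)]
    m=(r>90)&(g<.4*r)&(b<.4*r); m[:, :235]=0;m[:,280:]=0;m[:150]=0;m[250:]=0
    ys,xs=np.nonzero(m); k=ys<ys.min()+5; print(n,len(ys),xs[k].mean(),ys.min(),pa(xs[k].mean(),ys.min()+2))
# tooth match: rectified ring unwrap
def unwrap(n,c):
    f=cv2.imread(f"pics/{n}.png",0); a=np.radians(np.arange(0,360,.25)); out=[]
    mp=np.array([[proj(c,[.4958+r*np.cos(x),-.064+r*np.sin(x),.07]) for x in a] for r in(.124,.128,.132,.136)],np.float32)
    return cv2.remap(f,mp[...,0],mp[...,1],1).mean(0)
def cmp(n0,n1,c,sec):
    A=unwrap(n0,c);B=unwrap(n1,c); best=[]
    i=np.arange(sec[0]*4,sec[1]*4)
    for d in np.arange(-60,61): # B(a)=A(a+d) 
        best.append((np.corrcoef(B[i%1440],A[(i+d)%1440])[0,1],d*.25))
    best.sort(reverse=True);print(best[:4])
cmp("scene0","scene7f",S,(-60,30));cmp("scene0","scene7f",S,(100,250))
cmp("top0","top7f",T,(-10,45));cmp("top0","top7f",T,(75,140))
E
```

```text
scene0 18 256.22222222222223 214 (np.float64(0.102744451655094), np.float64(-0.03637132948149868))
scene7f 16 254.3125 196 (np.float64(0.10223684757503299), np.float64(0.5109278629681548))
[(np.float64(0.9958932315181447), np.float64(1.25)), (np.float64(0.9884964738433257), np.float64(1.5)), (np.float64(0.962977434486189), np.float64(1.0)), (np.float64(0.9418224320173211), np.float64(1.75))]
[(np.float64(0.6956492486709751), np.float64(1.25)), (np.float64(0.6900410439333979), np.float64(1.0)), (np.float64(0.6884778832884938), np.float64(1.5)), (np.float64(0.6720999892053577), np.float64(0.75))]
[(np.float64(0.9847941076336674), np.float64(1.25)), (np.float64(0.9847778195488153), np.float64(1.5)), (np.float64(0.9640863619862272), np.float64(1.75)), (np.float64(0.9634917098762177), np.float64(1.0))]
[(np.float64(0.6542910267179913), np.float64(1.5)), (np.float64(0.6522673532548443), np.float64(1.25)), (np.float64(0.6448272669343835), np.float64(1.75)), (np.float64(0.6379761107272386), np.float64(1.0))]
```

The wheel angle is about 0.51: the peg gives 0.511, and the tooth match gives -0.036+0.547. That is within 0.07 of 0.524. Next I'll go high over the pawl to its outer side.

```bash
python3 -m pendant '{"delta_rot":[[0,0,0],[0,0,5],[0,0,10],[0,0,15],[0,0,20],[0,0,25],[0,0,31],[0,0,31],[0,0,31],[0,0,31]],"travel":[[20,6,0],[60,19,0],[105,33,0],[150,47,0],[195,61,0],[235,74,0],[275,87,0],[305,96,0],[305,96,0],[305,96,0]],"hand":[0,0,0,0,0,0,0,0,0,0]}'
python3 - <<'E'
from h import *
for n,(a,b,w,h) in dict(scene=(250,100,200,150)).items():
    f=cams.camera(n)["frame"][b:b+h,a:a+w,::-1]; cv2.imwrite(f"pics/{n}8.png",cv2.resize(f,None,fx=4,fy=4,interpolation=3))
s=readout.sense();d=s['tool_pos'][:2]-[.4958,-.064];c,q=np.cos(.4477),np.sin(.4477)
print("local",c*d[0]-q*d[1],q*d[0]+c*d[1],s['tool_pos'][2])
E
```

```text
t: 11.55
tool_pos: [0.5991, 0.1524, 0.2169]
ee_rot: [0.847, 0.532, -0.0, 0.0]
contact_force: [-0.6, -0.5, -0.1]
opening: -0.0
local -0.00030291966795545355 0.23938971004562126 0.21722913730471924
```

View pics/scene8.png

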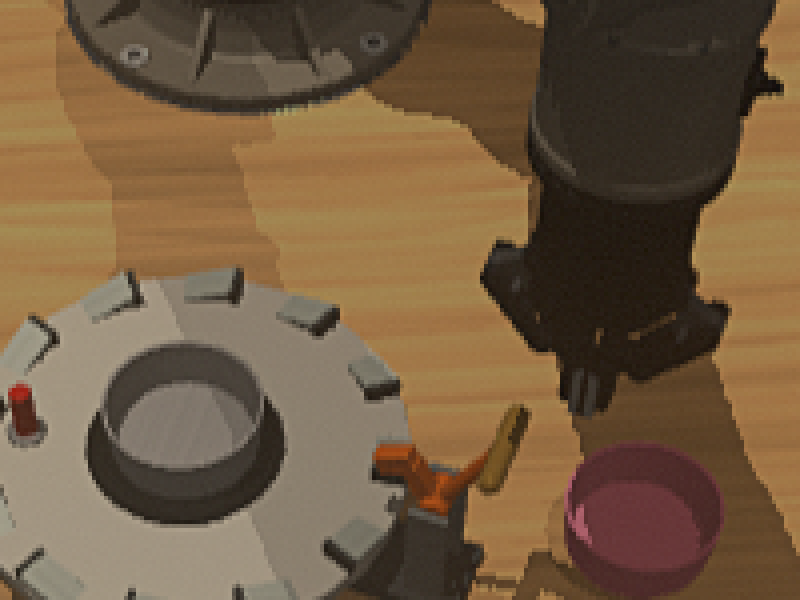

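The finger is outside the bar, which is at crop (503,448), and well above the pink tin. I'll lower it and push inward.

```bash
python3 -m pendant '{"delta_rot":[[0,0,0],[0,0,0],[0,0,0],[0,0,0],[0,0,0],[0,0,0],[0,0,0],[0,0,0],[0,0,0],[0,0,0],[0,0,0],[0,0,0]],"travel":[[0,0,30],[0,0,60],[0,0,75],[0,0,75],[-8,0,75],[-14,0,75],[-20,0,75],[-26,0,75],[-32,0,75],[-37,0,75],[-42,0,75],[-42,0,75]],"hand":[0,0,0,0,0,0,0,0,0,0,0,0]}'
python3 -m pendant '{"delta_rot":[[0,0,0],[0,0,0],[0,0,0],[0,0,0],[0,0,0],[0,0,0]],"travel":[[-4,0,0],[-8,0,0],[-12,0,0],[-16,0,0],[-20,0,0],[-20,0,0]],"hand":[0,0,0,0,0,0]}'
python3 - <<'E'
from h import *
for n,(a,b,w,h) in dict(scene=(250,100,200,150)).items():
    f=cams.camera(n)["frame"][b:b+h,a:a+w,::-1]; cv2.imwrite(f"pics/{n}9.png",cv2.resize(f,None,fx=4,fy=4,interpolation=3))
E
```

```text
t: 13.1
tool_pos: [0.5808, 0.1136, 0.1422]
ee_rot: [0.847, 0.532, -0.0, 0.0]
contact_force: [-0.1, -0.4, -0.3]
opening: -0.001
t: 13.85
tool_pos: [0.572, 0.0952, 0.1423]
ee_rot: [0.847, 0.531, -0.0, 0.0]
contact_force: [-0.4, 0.1, -0.4]
opening: 0.0
```

View pics/scene9.png

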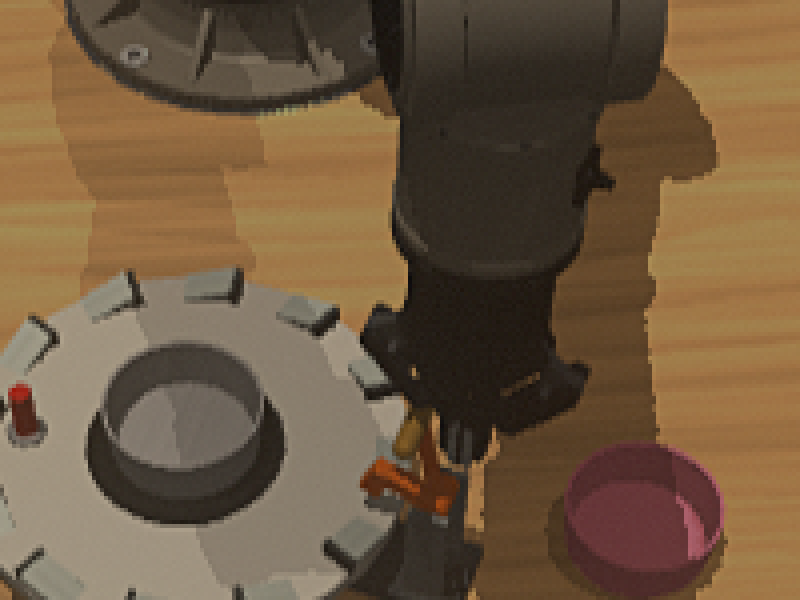

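The pawl has gone over inward: bar at crop (412,432), nose down at about (375,480). I'll back off and check.

```bash
python3 -m pendant '{"delta_rot":[[0,0,0],[0,0,0],[0,0,0],[0,0,0],[0,0,0],[0,0,0],[0,0,0]],"travel":[[15,0,0],[40,0,0],[70,0,0],[70,0,-40],[75,-20,-85],[100,-70,-90],[110,-100,-90]],"hand":[0,0,0,0,0,0,0]}'
python3 - <<'E'
from h import *
for n,(a,b,w,h) in dict(scene=(200,130,200,150),top=(255,200,170,130)).items():
    f=cams.camera(n)["frame"][:,:,::-1]; cv2.imwrite(f"pics/{n}10f.png",f);f=f[b:b+h,a:a+w]; cv2.imwrite(f"pics/{n}10.png",cv2.resize(f,None,fx=4,fy=4,interpolation=3))
E
```

```text
t: 14.78
tool_pos: [0.5288, 0.2427, 0.233]
ee_rot: [0.846, 0.533, 0.001, -0.0]
contact_force: [0.0, -0.1, -0.6]
opening: -0.002
```

View pics/scene10.png

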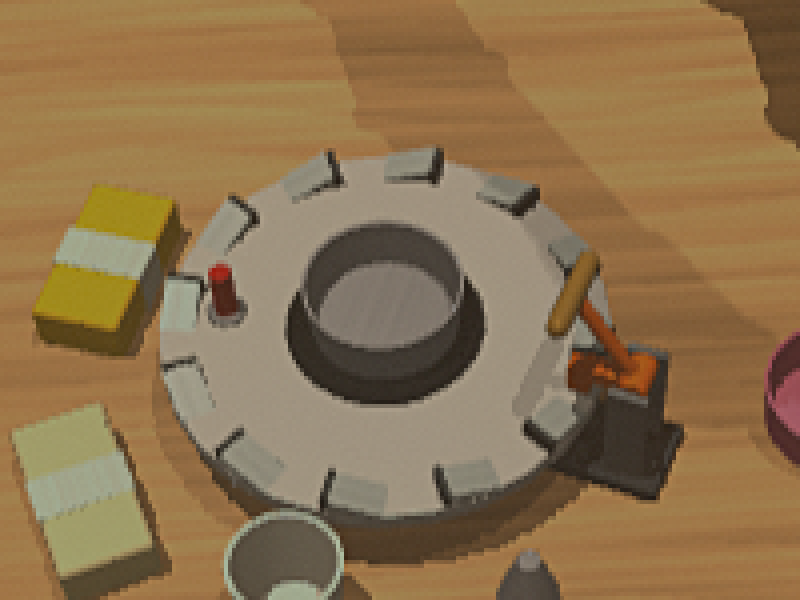

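View pics/top10.png

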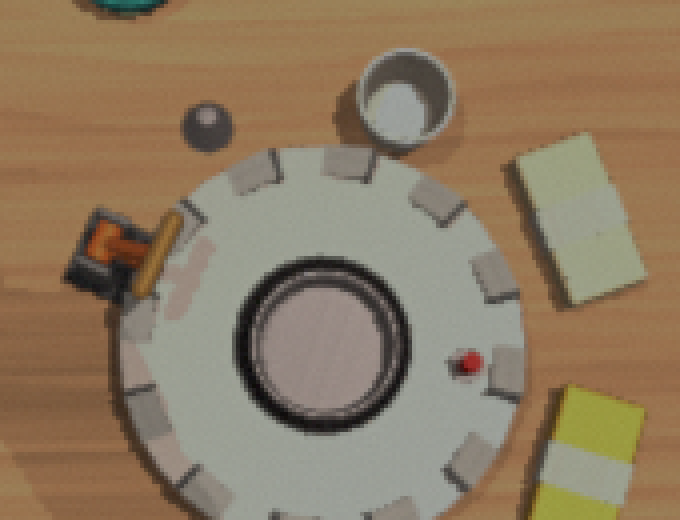

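The pawl is back where it began: bar ends at crop (590,260) and (560,328), against (588,258) and (562,328) at the start. I'll compare the pawl, tin and bystanders numerically.

```bash
python3 - <<'E'
from h import *
a=cv2.imread("pics/scene0.png");b=cv2.imread("pics/scene10f.png")
def sh(r):
    x,y,w,h=r; t=a[y:y+h,x:x+w]; m=cv2.matchTemplate(b[y-6:y+h+6,x-6:x+w+6],t,cv2.TM_CCOEFF_NORMED); _,v,_,p=cv2.minMaxLoc(m); return round(v,3),p[0]-6,p[1]-6
for n,r in dict(bar=(335,190,18,26),pawl=(336,190,32,45),tin=(272,182,46,46),b1=(200,228,44,52),b2=(206,174,42,46),cup=(252,256,38,42),noz=(322,264,20,24),pink=(388,206,46,46),tub=(95,180,70,70),jar=(484,188,46,52),scr=(446,250,74,40),teal=(336,298,54,54)).items(): print(n,sh(r))
c,T=cams.camera("scene"),cams.camera("top")
for im in("scene0","scene10f"):
    f=cv2.imread(f"pics/{im}.png");bb,g,r=[f[:,:,i].astype(int) for i in range(3)]
    m=(r>90)&(g<.4*r)&(bb<.4*r); m[:,:235]=0;m[:,280:]=0;m[:150]=0;m[250:]=0
    ys,xs=np.nonzero(m);k=ys<ys.min()+5
    P=ray(c,xs[k].mean(),ys.min()+2,.1)[:2]-[.4958,-.064]; print(im,-np.pi/4-np.arctan2(P[1],P[0])-.4477)
E
```

```text
bar (0.948, 0, 0)
pawl (0.961, 0, 0)
tin (0.968, 0, 0)
b1 (0.997, 0, 0)
b2 (0.985, 0, 0)
cup (0.987, 0, 0)
noz (0.995, 0, 0)
pink (0.872, 0, 0)
tub (0.998, 0, 0)
jar (0.993, 0, 0)
scr (0.999, 0, 0)
teal (0.999, 0, 0)
scene0 -0.03637132948149868
scene10f 0.48070718516130584
```

```bash
python3 - <<'E'
from h import *
S=cams.camera("scene");T=cams.camera("top")
def unwrap(n,c):
    f=cv2.imread(f"pics/{n}.png",0); a=np.radians(np.arange(0,360,.25))
    mp=np.array([[proj(c,[.4958+r*np.cos(x),-.064+r*np.sin(x),.07]) for x in a] for r in(.124,.128,.132,.136)],np.float32)
    return cv2.remap(f,mp[...,0],mp[...,1],1).mean(0)
for n0,n1,c,sec in(("scene0","scene10f",S,(-180,30)),("scene7f","scene10f",S,(-60,30)),("top0","top10f",T,(-120,45))):
    A=unwrap(n0,c);B=unwrap(n1,c);i=np.arange(sec[0]*4,sec[1]*4)
    print(sorted([(round(float(np.corrcoef(B[i%1440],A[(i+d)%1440])[0,1]),3),d*.25) for d in range(-40,41)],reverse=True)[:3])
def ends(n):
    f=cv2.imread(f"pics/{n}.png");h=cv2.cvtColor(f,cv2.COLOR_BGR2HSV)[185:240,330:375].astype(int);m=(h[...,1]>140)&(h[...,0]<12)&(h[...,2]>70);y,x=np.nonzero(m);return len(x),x.mean()+330,y.mean()+185
print(ends("scene0"),ends("scene10f"))
a=np.hstack([cv2.resize(cv2.imread(f"pics/{n}.png")[185:245,325:375],None,fx=7,fy=7,interpolation=3) for n in("scene0","scene10f")]);cv2.imwrite("pics/cmp.png",a)
E
```

```text
[(0.993, 1.25), (0.986, 1.5), (0.964, 1.0)]
[(1.0, 0.0), (0.979, 0.25), (0.979, -0.25)]
[(0.993, 1.25), (0.983, 1.5), (0.982, 1.0)]
(158, np.float64(351.44303797468353), np.float64(219.19620253164555)) (175, np.float64(351.24), np.float64(218.98857142857142))
```

View pics/cmp.png

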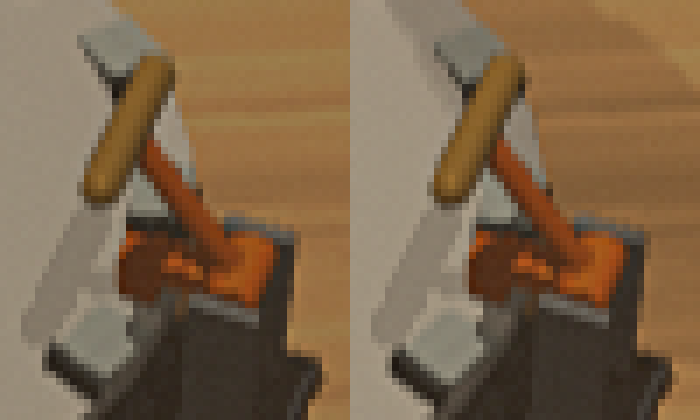

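The two crops show the pawl seated identically before (left) and after (right). The tooth match shows the wheel turned 31.25° and hasn't moved since the pawl dropped. The robot is clear, so I'm handing in.

```bash
python3 -c "
from plant import robot
print(robot.close_job())"
```

```text
the job is handed in; nothing more can be done
None
```

The wheel is one notch back (clockwise) and the pawl has dropped into its notch; I handed the job in at about 15 s of the 58 s limit. With the gripper shut, I used the fingertip to push the brass crossbar outward until the pawl tipped and rested open. I then pushed the red peg clockwise and tipped the pawl forward again from the outside.

**Last checks:**
- **Wheel:** tooth matching in both cameras shows a turn of 31.25° (0.545 rad), which puts the wheel at about 0.51 against the target of 0.524. It did not move when the pawl dropped.
- **Pawl:** it looks seated exactly as at the start, with the bar shifted 0 px.
- **Other things:** the tin, both butters, cup, nozzle, tub, jar, scraper and both look-alike tins show no shift. The pink tin's match was weaker (0.87), probably because of the arm's shadow.
- **Forces and robot:** the forces reported at the end of each move never exceeded about 3 N, and the arm finished clear of everything.

**One disagreement:** reading the final angle from the peg's red pixels gave 0.48, against 0.51 from the same method earlier. I trust the tooth match, because the peg reading is only good to about a pixel. Either value is within the 0.07 tolerance.

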